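Take the line-guide roller out of its bracket for drying

ROBOT

A 7-joint arm with a two-finger parallel gripper is mounted at the origin on a cart in front of the work surface, level with it; the furniture and walls round the work are solid. World frame = base frame: x ahead of the robot, y to its left, z up, the work surface at z = 0. Lengths are in m, angles in rad, forces in N, time in s.
With the tool pointing down it reaches from about 0.425 to 0.925 m from the base axis. Payload 6.8 kg.
Tool frame: the origin (TCP) lies on the centre line of the jaws, within the pads' length; the fingertips stand 25 mm ahead of it and the grasp point (between the pads) lies 6 mm ahead of it; z points along the fingers, y is the line along which they close (so a half turn about z gives the same grasp; the last joint's range is limited). The gripper opens to 85 mm and grips with 20 to 120 N. Pads are 22 mm wide; open, the fingers measure 114 mm over their backs; the gripper's body (76 mm by 85 mm) begins 54 mm behind the grasp point. The pads swing forward as they close: fully open they stand 13 mm farther back than shut.
Start: joints at [1.077, 0.477, 0.022, 1.555, -0.011, 1.109, -0.083], TCP at [0.254, -0.625, 0.256] pointing down, gripper open.
Joint ranges: [-2.96, 2.96], [-0.34, 2.1], [-1.41, 1.46], [0.24, 2.44], [-1.37, 4.51], [0.17, 1.92], [-2.96, 2.96]. Speed limits (rad/s): [2.39, 2.39, 3.14, 3.14, 3.14, 3.14, 3.14].

INTERFACE

Orientations are given as a rotation vector (axis times angle).
In Python, from bench import telemetry, grab_frame, job gives the robot as it stands.
- The arm moves only by the tool apply_moves, never from a script. Its argument "rows" is a list of rows, each a list of 2 entries, a list of its own where there are three numbers: the shift along the tool's x, y, z each as a share of 250 mm, from -1 to 1, then the turn, a rotation vector about the tool's x, y, z each as a share of pi rad, from -1 to 1. A call has 1 to 10 rows; each row is the pose to reach, as a shift and turn from the pose commanded when the call began, along the tool's axes at that moment, turning the shorter way round; what a row does not reach only later rows make up. A row lasts 1/8 s, in which the tool goes at most 62.5 mm and 10.7 degrees, less where a joint would pass 70% of its speed; a pose out of reach is approached as far as the arm can. A call with a number of a shift or a turn outside -1 to 1 is refused whole. A call with a gripper value outside its range is refused whole. "jaw" is the gripper's target within -1 to 1 (fully open at 1, half-way at 0, shut at -1), set as the call begins (left out, the last holds). The fingers move at their own pace and stop on an object; "newtons" is the grip in N (left out, the last holds). Time passes only in rows, so rows that repeat a pose let the fingers close. It gives the time, the measured TCP pose, the force, the opening and the grip force at its end, in the units of the state.
- telemetry.get_obs(): the state, without advancing time (a new reading comes with each control period).
- grab_frame(name): name is "scene" or "top" or "wrist"; returns a dict with "frame" (420x560x3 uint8, red, green, blue), "vertical_fov" (degrees; the focal length in pixels is half the picture's height over the tangent of half this angle, whatever the lens; pixels are square), "cx", "cy" (the principal point, pixels), "origin" and "attitude" of the camera in the world. Camera axes: x right, y up, looking along -z (the intrinsics and any distortion apply to the point x, -y, -z); pixel columns grow to the right and rows downward; lengths in m; the calibration is good to about 2 mm. A picture is of the moment at which its call begins. There is no depth.
- job.hand_in(): hands the job in; it is judged then, once.
The state is a dict: "clock": time; "joints": joint angles; "qvel": joint speeds; "tau": joint torques, N m; "tcp_pos": TCP position; "orientation": TCP orientation; "contact_force": force on the tool from outside, world axes, zero at the start; "moment": the same for the moment, N m; "grip_width": finger opening in m; "gripper_force": force on a finger pad.
Only numpy, scipy, OpenCV 4.12 (cv2) and the standard library are available. Lean on these libraries where they do the work, as an engineer would, in place of code of your own. Each camera call takes 0.05 s, during which the arm holds its last target. There are 200 camera calls.

TASK

Free the grey guide roller from its bracket for drying: flip the cam lever fully open and leave it open, then lower the roller's axle out through the downward-opening ends of the slots. Set the roller in the white V-cradle with both axle ends resting in the notches, without dropping it, and leave the vial, the bottle and the cap where they stand.

Things in the scene. Friction and masses are not known exactly. Their poses are not given: they have to be found in the camera images.
- bracket: Fixed roller bracket: base plate 120x124x8 mm, two upright aluminium cheeks 6 mm thick, inner faces at y +-48 mm, x -38 to +60 mm, top z 139 mm. Open above and in front between the cheeks; a 10 mm crossbar at x 50, z 55 mm. Origin: on the bench under the seated axle; z up, y along the axle, -x is the front, roughly towards the robot (yaw within 0.3 rad).
- slot_seat (a point): Roller centre when seated: bracket frame (0, 0, 105) mm, axes of the bracket. In each cheek the 10 mm axle lies on a seat at z 100 mm, back wall at x +7 mm; in front of the seat a lip (x -12 to -6.5 mm) rises 3 mm above it; the slot's ceiling is at z 119 mm. First move out: lift 6 mm, then 21 mm forward (-x) over the lip.
- slot_mouth (a point): Above the slots' open ends: bracket frame (-21, 0, 111) mm, where the roller centre is after going up 6 and forward 21 mm. The slot opens straight down between x -30 and -12 mm; its front wall (x -38 to -30 mm) reaches down to z 89 mm. From here lower 26 mm or more (30 is good), then go 90 mm forward under the front wall before rising.
- cam_lever (a joint): Cam lever angle, rad: 0 closed (starts 0 to 0.2), 1.9 fully open (stop). Closed, the cam stands 1 mm above the axle and keeps it below the lip; open, it is clear. Turns about the bracket's y axis; at angle q the handle points along -x cos(0.26+q) + z sin(0.26+q): from the front, up and over to the back. About 1 N at the grip moves it; friction holds it where it is left.
- lever_pivot (a point): Point on the lever's turning axis at the middle of the handle's width: bracket frame (-4, 74, 129) mm. Fixed to the bracket.
- lever_grip (a point): Centre of the lever's black grip, 71 mm from lever_pivot; moves with the lever. The grip is 34 mm long along the handle, 12 mm wide in the bracket's y (68 to 80 mm), 15 mm thick; when closed it is in front of the cheeks with free room on both sides. A tight pinch hinders its turning: pinch lightly (about 10 N), or push it.
- roller: Loose grey roller, 0.18 to 0.35 kg: drum 38 mm in diameter, 78 mm long, with 46 mm flanges at its ends (90 mm over them) and a 10 mm steel axle, 130 mm long, right through. Origin: centre of the drum; y along the axle; x and z turn as it rolls; both ends alike. Grip it at mid length across the drum.
- cradle: Fixed white cradle: base plate 84x130x8 mm, two uprights 8 mm thick (inner faces at y +-49 mm), each ending in an open 90 degree V notch about 40 mm wide at its top (z 75 mm). Origin: on the bench under its centre, z up, y along the axle that lies in it, either way round (yaw within 0.4 rad).
- cradle_seat (a point): Centre of the roller when its axle lies at the bottom of both V notches: 62 mm above the bench on the cradle's centre; axes those of the cradle.
- blue_vial: Bystander: vial with blue liquid, 34 mm in diameter, 58 mm high; origin under its centre.
- sample_bottle: Bystander: white bottle, 54 mm in diameter, 103 mm high; origin under its centre.
- red_cap: Bystander: loose red screw cap, 63 mm in diameter, 24 mm high; origin under its centre.

How it is judged:
By the outcome, as a careful person would: the job done as asked, in the order asked, and still so for the second after the job is handed in, with the robot touching nothing.
It also fails if it takes over 64 s, if anything falls off the work surface, if the arm or the gripper's body presses on something with over 40 N, if the wrist force passes 120 N, or if a joint passes its speed limit or range.

## Working session

There is one attempt and no reset: what is moved stays moved. The work goes in short steps, Python scripts to look and compute and a tool call to move; the robot and the scene stay as the last step left them, time stands still between calls to the robot, and variables do not carry over. Pictures are saved under pics/ and viewed, at most 14 in all, crops included, and the job is handed in when it is done.

Besides the shell and the picture viewer there is one more tool, called after "Call:" as name(argument=value, ...) on one line, values as JSON. apply_moves: Moves the arm, as the interface text tells. Its arguments: {"type":"object","properties":{"rows":{"type":"array"},"jaw":{"type":"number"},"newtons":{"type":"number"}},"required":["rows"]}

```bash
ls; mkdir -p pics; python3 - <<'E'
from bench import telemetry, grab_frame
import cv2,numpy as np,pickle
o=telemetry.get_obs();print({k:np.round(v,3).tolist() for k,v in o.items()})
for n in ("scene","top","wrist"):
    g=grab_frame(n);pickle.dump(g,open(f"pics/{n}0.pkl","wb"))
    cv2.imwrite(f"pics/{n}0.png",g["frame"][:,:,::-1])
    print(n,{k:(np.round(v,4).tolist() if not isinstance(v,str) else v) for k,v in g.items() if k!="frame"})
E
```

```text
pics
{'clock': 0.0, 'joints': [1.077, 0.478, 0.022, 1.556, -0.011, 1.109, -0.083], 'qvel': [-0.0, -0.0, 0.001, 0.001, -0.001, 0.0, -0.001], 'tau': [-0.0, -59.645, 1.608, -28.119, 0.012, 0.009, -0.0], 'tcp_pos': [0.254, -0.625, 0.255], 'orientation': [-3.082, -0.602, 0.001], 'contact_force': [-0.24, 0.695, -0.239], 'moment': [-0.038, 0.035, 0.039], 'gripper_force': 0.0, 'grip_width': 0.086}
scene {'vertical_fov': 44.4165, 'cx': 286.5679, 'cy': 209.2688, 'origin': [0.1321, 1.0139, 0.9044], 'attitude': [0.2785, -1.1557, -2.4376]}
top {'vertical_fov': 53.332, 'cx': 276.929, 'cy': 205.7612, 'origin': [0.408, 0.1171, 1.0182], 'attitude': [0.1591, -0.1351, -1.57]}
wrist {'vertical_fov': 58.9079, 'cx': 284.7034, 'cy': 212.6299, 'origin': [0.3205, -0.599, 0.3724], 'attitude': [-0.245, 0.1654, -1.1776]}
```

View pics/scene0.png

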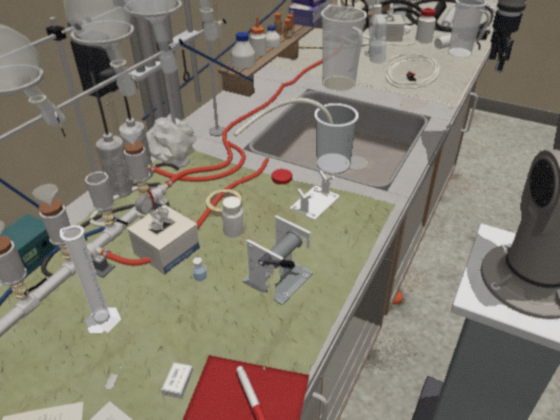

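View pics/top0.png

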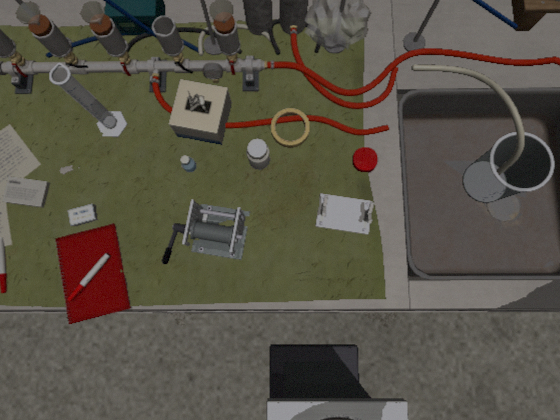

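Scene: bracket around (280,265), cradle (315,200). Top: bracket (215,230) with lever grip about (167,255), cradle (345,213), cap (366,160), bottle (258,152), vial (188,163). I'll enlarge both fixtures.

```bash
python3 - <<'E'
import cv2,numpy as np
t=cv2.imread("pics/top0.png");s=cv2.imread("pics/scene0.png")
def c(im,x,y,w,h,k): return cv2.resize(im[y:y+h,x:x+w],None,fx=k,fy=k,interpolation=cv2.INTER_CUBIC)
a=np.hstack([c(t,155,192,100,75,4),c(t,300,182,100,75,4)])
b=np.hstack([c(s,235,215,100,75,4),c(s,280,160,100,75,4)])
cv2.imwrite("pics/crop0.png",np.vstack([a,b]))
E
```

```text
(no output)
```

View pics/crop0.png

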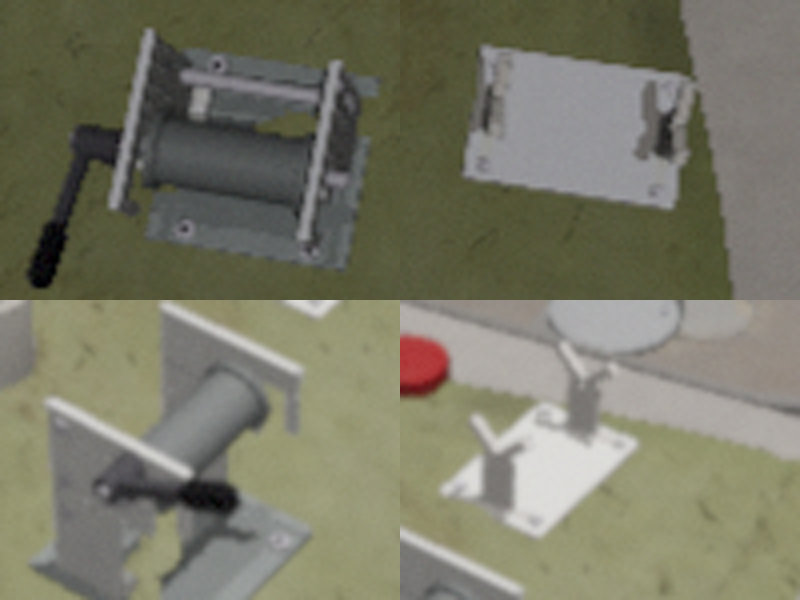

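```bash
cat > h.py <<'E'
import numpy as np,pickle,cv2
from scipy.spatial.transform import Rotation as R
from scipy.optimize import least_squares
def ray(g,px):
    px=np.atleast_2d(px).astype(float);f=210/np.tan(np.radians(g["vertical_fov"])/2)
    d=np.c_[(px[:,0]-g["cx"])/f,-(px[:,1]-g["cy"])/f,-np.ones(len(px))]
    return np.array(g["origin"]),R.from_rotvec(g["attitude"]).apply(d)
def plane(g,px,z):
    o,d=ray(g,px);return o+d*((z-o[2])/d[:,2])[:,None]
def proj(g,P):
    c=R.from_rotvec(g["attitude"]).inv().apply(np.atleast_2d(P)-g["origin"]);f=210/np.tan(np.radians(g["vertical_fov"])/2)
    return np.c_[g["cx"]+f*c[:,0]/-c[:,2],g["cy"]-f*c[:,1]/-c[:,2]]
def fit(model,pts):
    "rigid planar fit -> x,y,yaw, residuals"
    m=np.array(model)[:,:2];p=np.array(pts)[:,:2]
    fun=lambda v:(np.c_[m[:,0]*np.cos(v[2])-m[:,1]*np.sin(v[2])+v[0],m[:,0]*np.sin(v[2])+m[:,1]*np.cos(v[2])+v[1]]-p).ravel()
    s=least_squares(fun,[*p.mean(0),0]);return s.x,s.fun.reshape(-1,2)
def load(n): return pickle.load(open(f"pics/{n}.pkl","rb"))
E
python3 - <<'E'
from h import *
np.set_printoptions(precision=4,suppress=True)
t=load("top0");s=load("scene0")
m=[(.06,.051),(-.038,.051),(.06,-.051),(-.038,-.051)]
pt=[(192.5,200),(183.75,243.75),(238.75,207.75),(231,252)];ps=[(247,240.5),(282.5,258.25),(276.25,216.5),(310,233.25)]
for g,p in((t,pt),(s,ps)): print("bracket",*fit(m,plane(g,p,.139)))
m=[(.042,.065),(.042,-.065),(-.042,-.065),(-.042,.065)]
pt=[(320.5,193.25),(372.5,201.25),(368,233.75),(316.25,226.5)]
ps=[(280+135/4,160+100/4),(280+237/4,160+142/4),(280+140/4,160+236/4),(280+42/4,160+190/4)]
print("cradle",*fit(m,plane(t,pt,.008)));q=plane(s,ps,.008);print(q)
print("grip",plane(t,[(155+48/4,192+250/4)],.11),plane(s,[(235+208/4,215+195/4)],.11))
print("bott",plane(t,[(258,148)],.1),"cap",plane(t,[(366,160)],.024),"vial",plane(t,[(188,160)],.05))
w=load("wrist0")
E
```

```text
bracket [ 0.5216  0.2715 -0.167 ] [[ 0.0009 -0.0003]
 [-0.0016  0.0008]
 [ 0.0015 -0.0009]
 [-0.0008  0.0004]]
bracket [ 0.52    0.2759 -0.1686] [[ 0.0006 -0.0012]
 [-0.0016  0.0022]
 [ 0.0018 -0.0005]
 [-0.0008 -0.0006]]
cradle [ 0.5792 -0.0322 -0.1567] [[ 0.0005  0.0008]
 [ 0.0011 -0.0006]
 [-0.0018 -0.002 ]
 [ 0.0002  0.0017]]
[[ 0.6135 -0.0968  0.008 ]
 [ 0.528  -0.0846  0.008 ]
 [ 0.5459  0.0409  0.008 ]
 [ 0.6267  0.0274  0.008 ]]
grip [[0.4738 0.3699 0.11  ]] [[0.4899 0.3149 0.11  ]]
bott [[0.7173 0.174  0.1   ]] cap [[ 0.7099 -0.0876  0.024 ]] vial [[0.7052 0.3462 0.05  ]]
```

```bash
cat >> h.py <<'E'
def Rd(yaw,pitch=0):
    "tool down, tool y along +-(yaw+90deg) direction; tool x = forward(yaw); pitch tips about tool y"
    return R.from_euler('z',yaw)*R.from_euler('x',np.pi)*R.from_euler('y',pitch)
def go(*targets,base=None):
    "targets (xyz,R): shares from the present pose"
    from bench import telemetry
    o=telemetry.get_obs();p,r=base or (np.array(o["tcp_pos"]),R.from_rotvec(o["orientation"]))
    print("now",np.round(p,4),"clock",round(o["clock"],2),"F",np.round(o["contact_force"],1),"w",round(o["grip_width"],4))
    for P,Q in targets:
        s=r.inv().apply(np.array(P)-p)/.25; t=(r.inv()*Q).as_rotvec()/np.pi
        print("[[%.3f,%.3f,%.3f],[%.3f,%.3f,%.3f]]"%(*s,*t))
E
python3 - <<'E'
from h import *
w=load("wrist0");print(R.from_rotvec(w["attitude"]).as_matrix().round(3))
r=Rd(-.16)
go(([.45,-.45,.32],r),([.52,-.25,.32],r),([.52,-.05,.32],r),([.40,.19,.32],r))
E
```

```text
[[ 0.376  0.891  0.255]
 [-0.927  0.361  0.103]
 [-0.    -0.275  0.961]]
now [ 0.2538 -0.625   0.2556] clock 0.15 F [-0.3  0.1 -0.1] w 0.0858
[[0.990,-0.354,-0.257],[-0.000,0.000,0.174]]
[[1.551,-0.989,-0.256],[-0.000,0.000,0.174]]
[[1.852,-1.731,-0.256],[-0.000,0.000,0.174]]
[[1.769,-2.801,-0.254],[-0.000,0.000,0.174]]
```

Call:
apply_moves(rows=[[[0.25,-0.09,-0.2],[0,0,0.04]],[[0.5,-0.18,-0.256],[0,0,0.09]],[[0.75,-0.27,-0.256],[0,0,0.13]],[[0.99,-0.354,-0.256],[0,0,0.174]],[[0.99,-0.6,-0.256],[0,0,0.174]],[[0.99,-0.8,-0.256],[0,0,0.174]],[[0.99,-1,-0.256],[0,0,0.174]],[[0.99,-1,-0.256],[0,0,0.174]]])

```text
clock: 1.15
tcp_pos: [0.3883, -0.2974, 0.3203]
orientation: [-3.131, 0.246, 0.001]
contact_force: [0.5, -0.8, 0.4]
grip_width: 0.0854
gripper_force: 0.0
```

```bash
python3 - <<'E'
from h import *
r=Rd(-.16)
go(([.54,-.06,.32],r),([.50,.13,.32],r))
E
```

```text
now [ 0.3883 -0.2974  0.3203] clock 1.15 F [ 0.5 -0.8  0.4] w 0.0854
[[0.451,-1.033,0.002],[-0.000,0.000,0.001]]
[[0.174,-1.758,0.003],[-0.000,0.000,0.001]]
```

Call:
apply_moves(rows=[[[0.2,-0.2,0],[0,0,0]],[[0.4,-0.4,0],[0,0,0]],[[0.5,-0.6,0],[0,0,0]],[[0.5,-0.8,0],[0,0,0]],[[0.5,-1,0],[0,0,0]],[[0.5,-1,0],[0,0,0]]])

```text
clock: 1.9
tcp_pos: [0.554, -0.0694, 0.32]
orientation: [-3.13, 0.241, -0.0]
contact_force: [-0.3, -0.5, 0.4]
grip_width: 0.0854
gripper_force: 0.0
```

```bash
cat >> h.py <<'E'
def snap(n,tag):
    from bench import grab_frame
    g=grab_frame(n);pickle.dump(g,open(f"pics/{tag}.pkl","wb"));cv2.imwrite(f"pics/{tag}.png",g["frame"][:,:,::-1]);return g
E
python3 - <<'E'
from h import *
go();snap("wrist","w1")
E
```

```text
now [ 0.554  -0.0694  0.32  ] clock 1.9 F [-0.3 -0.5  0.4] w 0.0854
```

View pics/w1.png

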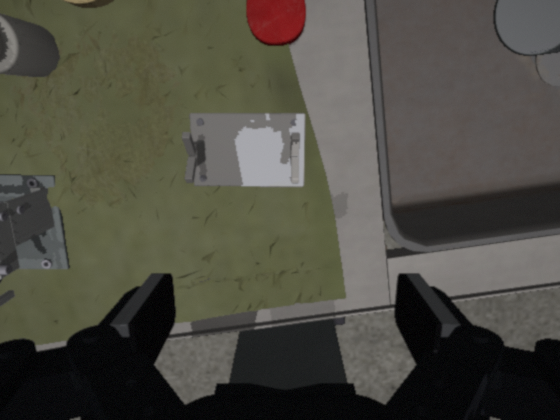

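Wrist: the cradle plate spans (191,114)–(305,187), nearly aligned with the image; uprights at left (190,155) and right (294,155). I'll fit its edges, and move on to the bracket meanwhile.

```bash
python3 - <<'E'
from h import *
np.set_printoptions(precision=4,suppress=True)
g=load("w1");im=g["frame"].astype(int)
m=(im.max(2)-im.min(2)<18)&(im.max(2)>60)
# edge points: scan
top=[(c,next(r for r in range(95,150) if m[r:r+4,c].all())) for c in range(212,285,3)]
bot=[(c,next(r for r in range(215,150,-1) if m[r-3:r+1,c].all())+1) for c in range(212,285,3)]
rig=[(next(c for c in range(312,250,-1) if m[r,c-3:c+1].all())+1,r) for r in range(122,182,3)]
def line(p):
    vx,vy,x0,y0=cv2.fitLine(np.array(p,np.float32),cv2.DIST_HUBER,0,.01,.01).ravel();return np.array([x0,y0]),np.array([vx,vy])
L=[line(p) for p in(top,bot,rig)]
def X(a,b):
    t=np.linalg.solve(np.c_[a[1],-b[1]],b[0]-a[0]);return a[0]+t[0]*a[1]
c=[X(L[0],L[2]),X(L[1],L[2])];print(c,[l[1] for l in L])
P=plane(g,c,.008);print(P,np.linalg.norm(P[0]-P[1]))
for l in L[:2]:
    q=plane(g,[l[0]-30*l[1],l[0]+30*l[1]],.008);d=q[0]-q[1];print("edge yaw",np.arctan2(-d[0],d[1]))
d=P[0]-P[1];yaw=np.arctan2(d[1],d[0]);print("right edge yaw",yaw)
for y in(yaw,-.157):
    x=np.array([np.cos(y),np.sin(y)]);yv=np.array([-x[1],x[0]]);print("centre",P[:,:2].mean(0)+.065*yv)
r=Rd(-.167)
go(([.42,.20,.30],r))
E
```

```text
[array([306.2709, 113.    ], dtype=float32), array([304.5721, 189.0746], dtype=float32)] [array([1., 0.], dtype=float32), array([0.9993, 0.0366], dtype=float32), array([ 0.0223, -0.9998], dtype=float32)]
[[ 0.6144 -0.1027  0.008 ]
 [ 0.5289 -0.0887  0.008 ]] 0.08660747964412295
edge yaw -0.1542941049430668
edge yaw -0.1914648996520169
right edge yaw -0.16151195650793376
centre [ 0.5821 -0.0316]
centre [ 0.5818 -0.0315]
now [ 0.5536 -0.0726  0.32  ] clock 1.95 F [ 0.1 -1.3 -0.4] w 0.0852
[[-0.699,-0.993,0.080],[-0.000,0.000,0.003]]
```

Call:
apply_moves(rows=[[[-0.1,-0.2,0],[0,0,0]],[[-0.2,-0.4,0],[0,0,0]],[[-0.4,-0.6,0],[0,0,0]],[[-0.5,-0.8,0],[0,0,0]],[[-0.6,-1,0],[0,0,0.003]],[[-0.6,-1,0],[0,0,0.003]]])

```text
clock: 2.7
tcp_pos: [0.4441, 0.1999, 0.3206]
orientation: [-3.129, 0.259, -0.0]
contact_force: [0.2, -0.8, 0.1]
grip_width: 0.0856
gripper_force: 0.0
```

Call:
apply_moves(rows=[[[0,-0.12,0],[0,0,0]],[[0,-0.24,0],[0,0,0]],[[0,-0.24,0],[0,0,0]]])

```text
clock: 3.08
tcp_pos: [0.4563, 0.2559, 0.32]
orientation: [-3.13, 0.268, 0.0]
contact_force: [-0.6, -1.5, -0.5]
grip_width: 0.0853
gripper_force: 0.0
```

```bash
python3 - <<'E'
from h import *
go();g=snap("wrist","w2")
b=np.array([.521,.2735,0]);Q=R.from_euler('z',-.167)
for q in(0,.2):
    P=Q.apply([[-.004-.071*np.cos(.26+q),.074,.129+.071*np.sin(.26+q)]])+b;print(P,proj(g,P))
print(proj(g,Q.apply(np.array([[.06,.051,.139],[-.038,.051,.139],[.06,-.051,.139],[-.038,-.051,.139],[-.021,.065,.105],[-.021,-.065,.105]]))+b))
E
```

```text
now [0.4563 0.2559 0.32  ] clock 3.08 F [-0.6 -1.5 -0.5] w 0.0853
[[0.46169716 0.3585407  0.14725272]] [[158.90727873 213.98466697]]
[[0.46662164 0.35771058 0.16052032]] [[152.70128247 212.55497823]]
[[176.27156847  37.26578106]
 [186.55030822 169.80189429]
 [315.17758903  36.59062557]
 [312.98983789 169.22842471]
 [178.96799048 144.41381435]
 [326.34978655 143.73617624]]
```

View pics/w2.png

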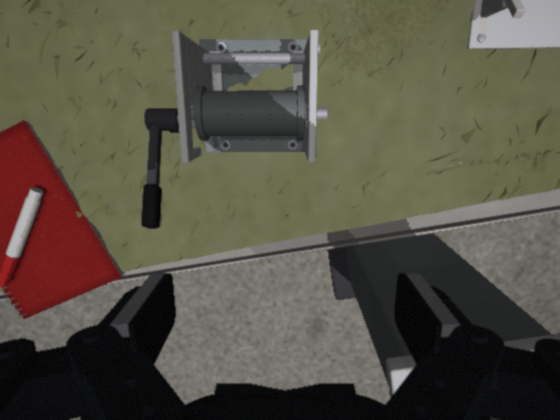

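Wrist: cheek tops run (180,32)–(186,161) and (315,30)–(312,161), grip at (151,205), lever elbow (160,120); about 7 px off prediction, so refit using all views.

```bash
python3 - <<'E'
from h import *
np.set_printoptions(precision=4,suppress=True)
t=load("top0");s=load("scene0");w=load("w2")
m=np.array([(.06,.051),(-.038,.051),(.06,-.051),(-.038,-.051)])
V=[(t,[(192.5,200),(183.75,243.75),(238.75,207.75),(231,252)]),(s,[(247,240.5),(282.5,258.25),(276.25,216.5),(310,233.25)]),(w,[(179,33),(186,161),(315,31),(312,161)])]
for g,p in V: print(*fit(m,plane(g,p,.139)))
# base plate top corners in wrist (z=.008)
print("grip",[plane(w,[(151,206)],z) for z in(.147,.16)])
import bench
o=bench.telemetry.get_obs();print("j",np.round(o["joints"],2))
T=R.from_rotvec(o["orientation"]);print("cam in tool",T.inv().apply(np.array(w["origin"])-o["tcp_pos"]))
E
```

```text
[ 0.5216  0.2715 -0.167 ] [[ 0.0009 -0.0003]
 [-0.0016  0.0008]
 [ 0.0015 -0.0009]
 [-0.0008  0.0004]]
[ 0.52    0.2759 -0.1686] [[ 0.0006 -0.0012]
 [-0.0016  0.0022]
 [ 0.0018 -0.0005]
 [-0.0008 -0.0006]]
[ 0.526   0.2724 -0.173 ] [[ 0.0028  0.0012]
 [-0.0017  0.0004]
 [ 0.0009 -0.001 ]
 [-0.002  -0.0006]]
grip [array([[0.4692, 0.3632, 0.147 ]]), array([[0.4718, 0.3578, 0.16  ]])]
j [-0.25  0.2  -0.44  1.81  0.09  1.15 -2.46]
cam in tool [ 0.0716 -0.0014 -0.1171]
```

```bash
cat >> h.py <<'E'
B=np.array([.5225,.273,0]);BY=-.169
def bw(p): return R.from_euler('z',BY).apply(np.array(p,float))+B
def arc(a): return bw([-.004-.071*np.cos(a),.074,.129+.071*np.sin(a)])
E
python3 - <<'E'
from h import *
np.set_printoptions(precision=4,suppress=True)
t=load("top0");w=load("w2");s=load("scene0")
O=[];D=[]
for g,p in((t,(167,253.5)),(w,(151,206)),(s,(287,263.5))):
    o,d=ray(g,p);O.append(o);D.append(d[0]/np.linalg.norm(d))
A=sum(np.eye(3)-np.outer(d,d) for d in D);b=sum((np.eye(3)-np.outer(d,d))@o for o,d in zip(O,D))
X=np.linalg.solve(A,b);print("grip",X,[np.linalg.norm(np.cross(X-o,d)) for o,d in zip(O,D)])
print("bracket frame",R.from_euler('z',-BY).apply(X-B), "q0 .0/.1/.2",arc(.26),arc(.36),arc(.46))
r=Rd(BY)
go((arc(.36)+[0,0,.080],r),(arc(.36)+[0,0,.006],r))
E
```

```text
grip [0.4709 0.3571 0.1582] [np.float64(0.0015975345479381392), np.float64(0.0015052207214540747), np.float64(0.0023218835977147374)]
bracket frame [-0.0651  0.0742  0.1582] q0 .0/.1/.2 [0.4634 0.3582 0.1473] [0.4655 0.3578 0.154 ] [0.4683 0.3573 0.1605]
now [0.4562 0.2545 0.3199] clock 3.12 F [-0.5 -0.8 -0.6] w 0.0856
[[-0.034,-0.414,0.343],[0.000,0.000,-0.001]]
[[-0.034,-0.414,0.639],[0.000,0.000,-0.001]]
```

Call:
apply_moves(rows=[[[0,-0.2,0.1],[0,0,0]],[[-0.018,-0.414,0.3],[0,0,0]],[[-0.018,-0.414,0.4],[0,0,0]],[[-0.018,-0.414,0.5],[0,0,0]],[[-0.018,-0.414,0.6],[0,0,0]],[[-0.018,-0.414,0.6],[0,0,0]]], jaw=-0.2, newtons=20)

```text
clock: 3.88
tcp_pos: [0.4684, 0.3554, 0.1683]
orientation: [3.125, -0.271, -0.004]
contact_force: [-0.0, 0.5, -0.1]
grip_width: 0.0344
gripper_force: 0.0
```

```bash
python3 - <<'E'
from h import *
go();snap("wrist","w3")
E
```

```text
now [0.4684 0.3554 0.1683] clock 3.88 F [-0.   0.5 -0.1] w 0.0344
```

View pics/w3.png

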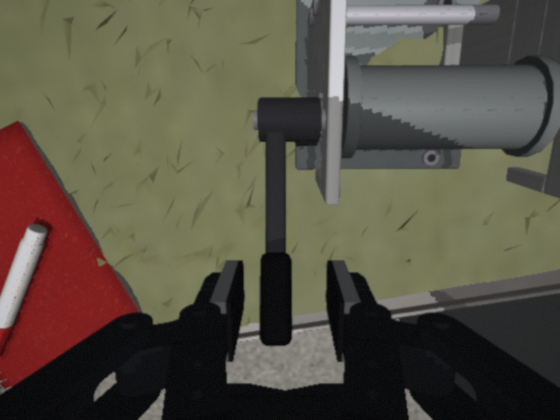

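Wrist: grip at columns 261–291 lies between the fingers (inner edges ~242 and ~328), about 4 mm towards tool −y. I correct and pinch lightly.

Call:
apply_moves(rows=[[[0,-0.014,0.016],[0,0,0]],[[0,-0.014,0.016],[0,0,0]]])

```text
clock: 4.18
tcp_pos: [0.469, 0.3626, 0.1671]
orientation: [-3.129, 0.267, -0.002]
contact_force: [-0.5, 0.0, 0.5]
grip_width: 0.0341
gripper_force: 0.0
```

Call:
apply_moves(rows=[[[0,0,0],[0,0,0]],[[0,0,0],[0,0,0]],[[0,0,0],[0,0,0]],[[0,0,0],[0,0,0]]], jaw=-0.74, newtons=20)

```text
clock: 4.68
tcp_pos: [0.4679, 0.3593, 0.1659]
orientation: [3.124, -0.268, -0.003]
contact_force: [-3.2, -7.6, 2.1]
grip_width: 0.0113
gripper_force: 19.7
```

```bash
python3 - <<'E'
from h import *
from bench import telemetry
o=telemetry.get_obs();p=np.array(o["tcp_pos"]);go()
# arc relative to start, a0=.43
a0=.43
print([(round(a,2),np.round(np.array([-.071*(np.cos(a)-np.cos(a0)),-.071*(np.sin(a)-np.sin(a0))])/.25,3).tolist()) for a in np.linspace(a0,2.2,17)])
E
```

```text
now [0.4679 0.3593 0.1659] clock 4.67 F [-3.2 -7.6  2.1] w 0.0113
[(np.float64(0.43), [-0.0, -0.0]), (np.float64(0.54), [0.015, -0.028]), (np.float64(0.65), [0.032, -0.054]), (np.float64(0.76), [0.053, -0.078]), (np.float64(0.87), [0.076, -0.099]), (np.float64(0.98), [0.101, -0.118]), (np.float64(1.09), [0.128, -0.134]), (np.float64(1.2), [0.156, -0.147]), (np.float64(1.32), [0.186, -0.156]), (np.float64(1.43), [0.217, -0.163]), (np.float64(1.54), [0.248, -0.165]), (np.float64(1.65), [0.28, -0.165]), (np.float64(1.76), [0.311, -0.161]), (np.float64(1.87), [0.341, -0.153]), (np.float64(1.98), [0.371, -0.142]), (np.float64(2.09), [0.399, -0.128]), (np.float64(2.2), [0.425, -0.111])]
```

Call:
apply_moves(rows=[[[0.015,0.006,-0.028],[0,0,0]],[[0.032,0.008,-0.054],[0,0,0]],[[0.053,0.008,-0.078],[0,0,0]],[[0.076,0.008,-0.099],[0,0,0]],[[0.101,0.008,-0.118],[0,0,0]],[[0.128,0.008,-0.134],[0,0,0]],[[0.128,0.008,-0.134],[0,0,0]]])

```text
clock: 5.55
tcp_pos: [0.5002, 0.3537, 0.2002]
orientation: [3.128, -0.269, -0.001]
contact_force: [-2.0, -5.9, -0.2]
grip_width: 0.0117
gripper_force: 20.3
```

Call:
apply_moves(rows=[[[0.028,0.006,-0.013],[0,0,0]],[[0.058,0.006,-0.022],[0,0,0]],[[0.089,0.006,-0.029],[0,0,0]],[[0.12,0.006,-0.031],[0,0,0]],[[0.152,0.006,-0.031],[0,0,0]],[[0.183,0.006,-0.027],[0,0,0]],[[0.213,0.006,-0.019],[0,0,0]],[[0.243,0.006,-0.008],[0,0,0]],[[0.271,0.006,0.006],[0,0,0]],[[0.271,0.006,0.006],[0,0,0]]])

```text
clock: 6.8
tcp_pos: [0.5686, 0.3419, 0.1994]
orientation: [-3.128, 0.269, -0.006]
contact_force: [0.5, -1.7, 3.7]
grip_width: 0.0118
gripper_force: 23.5
```

Call:
apply_moves(rows=[[[0.017,0,0.009],[0,0,0]],[[0.028,0,0.016],[0,0,0]],[[0.028,0,0.016],[0,0,0]]])

```text
clock: 7.18
tcp_pos: [0.5748, 0.3409, 0.1955]
orientation: [-3.129, 0.268, -0.005]
contact_force: [-0.6, -3.1, 5.4]
grip_width: 0.0119
gripper_force: 23.9
```

Call:
apply_moves(rows=[[[0.015,0,0.011],[0,0,0]],[[0.03,0,0.022],[0,0,0]],[[0.03,0,0.022],[0,0,0]]])

```text
clock: 7.55
tcp_pos: [0.5822, 0.3396, 0.1898]
orientation: [-3.129, 0.268, -0.005]
contact_force: [1.9, -2.8, 5.2]
grip_width: 0.0116
gripper_force: 24.0
```

```bash
python3 - <<'E'
from h import *
go();g=snap("wrist","w4");s=snap("scene","s4")["frame"][200:305,225:345,::-1]
cv2.imwrite("pics/c4.png",np.hstack([g["frame"][:,:,::-1][:,100:460],cv2.resize(s,(440,420))]))
E
```

```text
now [0.5822 0.3396 0.1898] clock 7.55 F [ 1.9 -2.8  5.2] w 0.0116
```

View pics/c4.png

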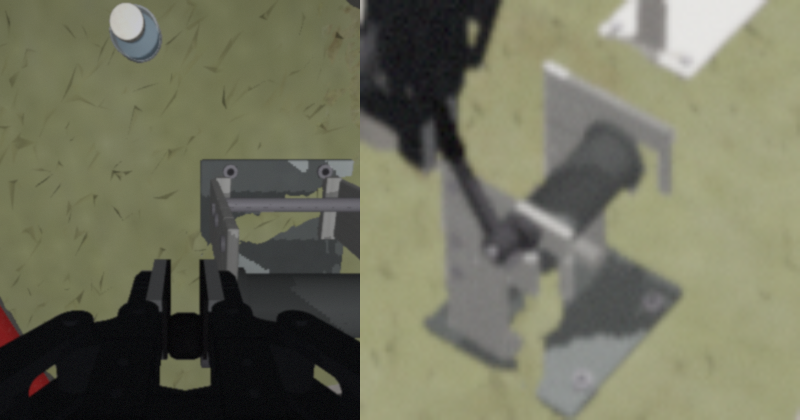

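```bash
python3 - <<'E'
from h import *
import h
h.B=np.array([.524,.273,0])
s=load("s4");p=proj(s,bw([-.004,.074,.129]));print(p)
for a in(1.96,2.06,2.16,2.26,2.36):
    d=proj(s,bw([-.004-.04*np.cos(a),.074,.129+.04*np.sin(a)]))-p;print(a,d, d[0,0]/d[0,1])
g=s["frame"]
# dark handle centre line
for r in range(226,262,3):
    row=g[r,235:275].astype(int).max(1);print(r,[235+int(i) for i in np.where(row<50)[0]])
E
```

```text
[[262.3432917  260.33280281]]
1.96 [[ -6.14850181 -15.68793603]] 0.391925476508816
2.06 [[ -7.451654   -15.80881276]] 0.4713607603335835
2.16 [[ -8.67280232 -15.76953342]] 0.5499720306249946
2.26 [[ -9.80003864 -15.57178001]] 0.629346075261069
2.36 [[-10.82263541 -15.21887806]] 0.7111322771411257
226 [235, 236, 237, 238, 239, 240, 241, 242, 243, 244, 245, 246, 247, 248]
229 [235, 236, 237, 238, 239, 240, 241, 242, 243, 244, 245, 246, 247, 248, 249]
232 [235, 236, 237, 238, 239, 240, 241, 246, 247, 248, 249, 250]
235 [236, 237, 238, 239, 240, 241, 246, 247, 248, 249, 250, 251]
238 [237, 238, 239, 240, 241, 248, 249, 250, 251, 252]
241 [251]
244 []
247 []
250 []
253 []
256 []
259 [269, 270]
```

Call:
apply_moves(rows=[[[0,0,0],[0,0,0]],[[0,0,0],[0,0,0]],[[0,0,-0.1],[0,0,0]],[[0,0,-0.24],[0,0,0]],[[-0.1,0,-0.3],[0,0,0]],[[-0.26,0,-0.3],[0,0,0]],[[-0.26,0,-0.3],[0,0,0]]], jaw=-0.3)

```text
clock: 8.52
tcp_pos: [0.513, 0.3525, 0.2642]
orientation: [-3.13, 0.259, 0.002]
contact_force: [0.3, 0.2, 0.3]
grip_width: 0.03
gripper_force: 0.0
```

Call:
apply_moves(rows=[[[0,0,0],[0,0,0]],[[0,0,0.12],[0,0,0]],[[0,0,0.24],[0,0,0]],[[0,0,0.24],[0,0,0]]], jaw=-1)

```text
clock: 9.02
tcp_pos: [0.5163, 0.3487, 0.2011]
orientation: [3.126, -0.269, -0.006]
contact_force: [-0.1, -0.5, -0.1]
grip_width: -0.0001
gripper_force: 0.0
```

```bash
python3 - <<'E'
from h import *
import h
h.B=np.array([.524,.273,0])
go()
g=snap("scene","s5")["frame"];snap("top","t5")
cv2.imwrite("pics/c5.png",cv2.resize(g[200:305,225:345,::-1],(640,560)))
E
```

```text
now [0.5163 0.3487 0.2011] clock 9.03 F [-0.1 -0.5 -0.1] w -0.0001
```

View pics/c5.png

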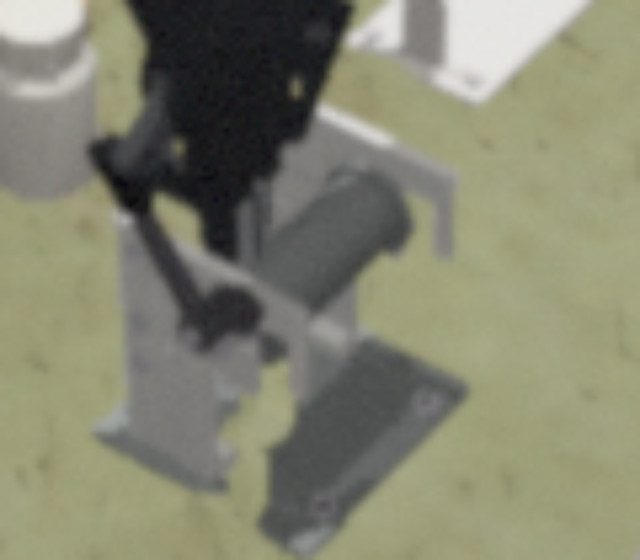

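The lever runs from pivot (205,330) to tip (105,150), slope 0.556, which matches 2.16 rad (fully open). A confirming push:

Call:
apply_moves(rows=[[[0.06,0,0],[0,0,0]],[[0.12,0,0],[0,0,0]],[[0.13,0,0],[0,0,0]],[[0.14,0,0],[0,0,0]],[[0.15,0,0],[0,0,0]]])

```text
clock: 9.75
tcp_pos: [0.5497, 0.3453, 0.2046]
orientation: [3.129, -0.264, -0.011]
contact_force: [-18.1, -1.2, 12.4]
grip_width: 0.0
gripper_force: 11.0
```

Firm stop confirmed. Back off, rise and turn the wrist.

Call:
apply_moves(rows=[[[-0.12,0,0],[0,0,0]],[[-0.14,0,-0.2],[0,0,0]],[[-0.14,0,-0.35],[0,0,0]],[[-0.14,0.15,-0.35],[0,0,-0.06]],[[-0.14,0.26,-0.35],[0,0,-0.12]],[[-0.12,0.26,-0.35],[0,0,-0.18]],[[-0.12,0.26,-0.35],[0,0,-0.24]],[[-0.12,0.26,-0.35],[0,0,-0.3]],[[-0.12,0.26,-0.35],[0,0,-0.36]],[[-0.12,0.26,-0.35],[0,0,-0.42]]], jaw=1)

```text
clock: 11.0
tcp_pos: [0.514, 0.2847, 0.2919]
orientation: [2.639, 1.705, 0.002]
contact_force: [0.3, 0.1, 0.0]
grip_width: 0.0854
gripper_force: 0.0
```

Call:
apply_moves(rows=[[[0,0,0],[0,0,-0.04]],[[0,0,0],[0,0,-0.08]],[[0,0,0],[0,0,-0.08]]])

```text
clock: 11.38
tcp_pos: [0.5138, 0.2847, 0.2916]
orientation: [-2.412, -2.013, -0.001]
contact_force: [1.2, -0.8, 0.0]
grip_width: 0.0851
gripper_force: 0.0
```

```bash
python3 - <<'E'
from h import *
import h
h.B=np.array([.524,.273,0])
r=Rd(BY+np.pi/2)
from bench import telemetry
print(np.round(telemetry.get_obs()["joints"],2))
go((bw([0,0,.2]),r),(bw([0,0,.111]),r))
g=snap("wrist","w6")
print(proj(g,bw([0,.045,.128])),proj(g,bw([0,-.045,.128])),proj(g,bw([0,.039,.124])),proj(g,bw([.019,.0,.105])),proj(g,bw([-.019,.0,.105])))
print(proj(g,[bw([x,y,.139]) for y in(.048,-.048) for x in(.06,-.038)]))
E
```

```text
[-0.04  0.39 -0.74  1.69  0.28  1.17 -1.04]
now [0.5138 0.2847 0.2916] clock 11.38 F [ 1.2 -0.8  0. ] w 0.0851
[[-0.039,0.048,0.367],[0.000,-0.000,-0.003]]
[[-0.039,0.048,0.723],[0.000,-0.000,-0.003]]
[[297.22143009 153.92435922]] [[297.44892179 264.45070979]] [[297.05918237 161.14445658]] [[318.90966717 203.84054918]] [[273.89506167 204.35593266]]
[[381.01614009 150.66759728]
 [245.01611217 152.25122434]
 [373.72772558 272.79124692]
 [249.96160819 274.17625619]]
```

View pics/w6.png

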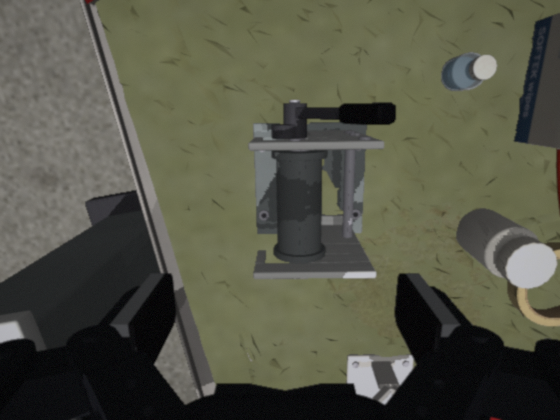

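Wrist: drum between columns 277–321 (rows 150–255), cheeks at rows 145 and 274, lever open pointing back at row 113. About 2 mm correction in x; descending over the drum.

Call:
apply_moves(rows=[[[-0.034,0.055,0.1],[0,0,-0.003]],[[-0.034,0.055,0.25],[0,0,-0.003]],[[-0.034,0.055,0.4],[0,0,-0.003]],[[-0.034,0.055,0.52],[0,0,-0.003]],[[-0.034,0.055,0.6],[0,0,-0.003]],[[-0.034,0.055,0.66],[0,0,-0.003]],[[-0.034,0.055,0.702],[0,0,-0.003]],[[-0.034,0.055,0.702],[0,0,-0.003]]])

```text
clock: 12.42
tcp_pos: [0.5248, 0.2743, 0.1155]
orientation: [-2.4, -2.027, 0.001]
contact_force: [-0.0, -0.1, 0.4]
grip_width: 0.0855
gripper_force: 0.0
```

Call:
apply_moves(rows=[[[0,0,0],[0,0,0]],[[0,0,0],[0,0,0]],[[0,0,0],[0,0,0]],[[0,0,0],[0,0,0]],[[0,0,0],[0,0,0]]], jaw=-0.2, newtons=40)

```text
clock: 13.05
tcp_pos: [0.5255, 0.2746, 0.1164]
orientation: [2.4, 2.027, 0.002]
contact_force: [0.9, -0.0, 4.4]
grip_width: 0.0366
gripper_force: 39.8
```

Call:
apply_moves(rows=[[[0,0,0],[0,0,0]],[[0,0,0],[0,0,0]],[[0,0,-0.012],[0,0,0]],[[0,0,-0.024],[0,0,0]],[[0,0,-0.024],[0,0,0]],[[0,0,-0.024],[0,0,0]]], newtons=60)

```text
clock: 13.8
tcp_pos: [0.5247, 0.2742, 0.1215]
orientation: [-2.4, -2.027, 0.001]
contact_force: [0.4, 0.5, -2.4]
grip_width: 0.0366
gripper_force: 60.1
```

Call:
apply_moves(rows=[[[0,-0.02,0],[0,0,0]],[[0,-0.04,0],[0,0,0]],[[0,-0.06,0],[0,0,0]],[[0,-0.08,0],[0,0,0]],[[0,-0.084,0],[0,0,0]],[[0,-0.084,0],[0,0,0]]])

```text
clock: 14.55
tcp_pos: [0.5042, 0.2778, 0.1219]
orientation: [2.4, 2.027, 0.0]
contact_force: [0.1, 0.6, -2.3]
grip_width: 0.0362
gripper_force: 60.1
```

Call:
apply_moves(rows=[[[0,0,0.02],[0,0,0]],[[0,0,0.04],[0,0,0]],[[0,0,0.06],[0,0,0]],[[0,0,0.06],[0,0,0]]])

```text
clock: 15.05
tcp_pos: [0.5039, 0.2776, 0.1061]
orientation: [-2.4, -2.027, 0.002]
contact_force: [0.4, 0.0, -3.3]
grip_width: 0.0362
gripper_force: 60.2
```

Call:
apply_moves(rows=[[[0,0,0.02],[0,0,0]],[[0,0,0.04],[0,0,0]],[[0,0,0.06],[0,0,0]],[[0,0,0.06],[0,0,0]]])

```text
clock: 15.55
tcp_pos: [0.5039, 0.2776, 0.0913]
orientation: [-2.4, -2.027, 0.002]
contact_force: [0.5, 0.2, -2.7]
grip_width: 0.0364
gripper_force: 60.2
```

Call:
apply_moves(rows=[[[0,-0.04,0],[0,0,0]],[[0,-0.09,0],[0,0,0]],[[0,-0.15,0],[0,0,0]],[[0,-0.22,0],[0,0,0]],[[0,-0.29,0],[0,0,0]],[[0,-0.36,0],[0,0,0]],[[0,-0.36,0],[0,0,0]]])

```text
clock: 16.42
tcp_pos: [0.4137, 0.2933, 0.0919]
orientation: [2.397, 2.031, -0.001]
contact_force: [0.5, -0.3, -2.6]
grip_width: 0.0363
gripper_force: 60.2
```

```bash
python3 - <<'E'
from h import *
r=Rd(-.158+np.pi/2)
go(([.4137,.2933,.24],r),([.46,.1,.24],r),([.581,-.031,.20],r))
E
```

```text
now [0.4137 0.2933 0.0919] clock 16.43 F [ 0.5 -0.3 -2.6] w 0.0363
[[-0.000,-0.000,-0.592],[-0.000,0.000,-0.002]]
[[-0.732,0.310,-0.592],[-0.000,0.000,-0.002]]
[[-1.170,0.873,-0.432],[-0.000,0.000,-0.002]]
```

Call:
apply_moves(rows=[[[0,0,-0.15],[0,0,0]],[[0,0,-0.35],[0,0,0]],[[0,0,-0.55],[0,0,0]],[[-0.15,0.05,-0.59],[0,0,-0.002]],[[-0.3,0.15,-0.59],[0,0,-0.002]],[[-0.45,0.25,-0.59],[0,0,-0.002]],[[-0.6,0.4,-0.59],[0,0,-0.002]],[[-0.75,0.5,-0.59],[0,0,-0.002]],[[-0.85,0.6,-0.59],[0,0,-0.002]],[[-0.85,0.6,-0.59],[0,0,-0.002]]])

```text
clock: 17.68
tcp_pos: [0.5295, 0.0544, 0.239]
orientation: [2.399, 2.027, -0.0]
contact_force: [0.2, 0.5, -2.9]
grip_width: 0.036
gripper_force: 61.1
```

```bash
python3 - <<'E'
from h import *
r=Rd(-.158+np.pi/2)
go(([.581,-.031,.20],r),([.581,-.031,.15],r))
E
```

```text
now [0.5295 0.0544 0.239 ] clock 17.68 F [ 0.2  0.5 -2.9] w 0.036
[[-0.302,0.260,0.156],[0.000,0.000,-0.003]]
[[-0.302,0.260,0.356],[0.000,0.000,-0.003]]
```

Call:
apply_moves(rows=[[[-0.1,0.09,0.05],[0,0,-0.003]],[[-0.2,0.18,0.1],[0,0,-0.003]],[[-0.302,0.26,0.2],[0,0,-0.003]],[[-0.302,0.26,0.3],[0,0,-0.003]],[[-0.302,0.26,0.356],[0,0,-0.003]],[[-0.302,0.26,0.356],[0,0,-0.003]]])

```text
clock: 18.42
tcp_pos: [0.5791, -0.0257, 0.1496]
orientation: [-2.381, -2.047, 0.002]
contact_force: [0.6, 1.0, -2.0]
grip_width: 0.0359
gripper_force: 61.1
```

```bash
python3 - <<'E'
from h import *
go();w=snap("wrist","w7")["frame"][:,:,::-1];s=snap("scene","s7")["frame"][:,:,::-1][150:240,260:370];t=snap("top","t7")
cv2.imwrite("pics/c7.png",np.hstack([cv2.resize(w[40:390,110:460],(420,420)),cv2.resize(s,(380,311))[:, :]if 0 else cv2.copyMakeBorder(cv2.resize(s,(380,311)),0,109,0,0,cv2.BORDER_CONSTANT)]))
C=np.array([.581,-.031,0]);Q=R.from_euler('z',-.158);g=load("w7")
f=lambda p:proj(g,Q.apply(p)+C).round(1).tolist()
print("upright tops",[f([x,y,.075]) for y in(.049,.057,-.049,-.057) for x in(-.02,.02)]);print("axle end",f([0,.065,.139]),"flange",f([0,.045,.139]),"plate",[f([x,y,.008]) for x in(-.042,.042) for y in(.065,-.065)])
E
```

```text
now [ 0.5791 -0.0257  0.1496] clock 18.43 F [ 0.6  1.  -2. ] w 0.0359
upright tops [[[248.1, 158.1]], [[325.9, 158.6]], [[247.8, 142.4]], [[326.4, 142.9]], [[251.5, 325.2]], [[319.6, 325.6]], [[251.8, 337.1]], [[319.2, 337.5]]]
axle end [[288.4, 136.7]] flange [[287.9, 194.5]] plate [[[224.5, 120.8]], [[230.9, 294.0]], [[348.8, 121.6]], [[339.6, 294.7]]]
```

View pics/c7.png

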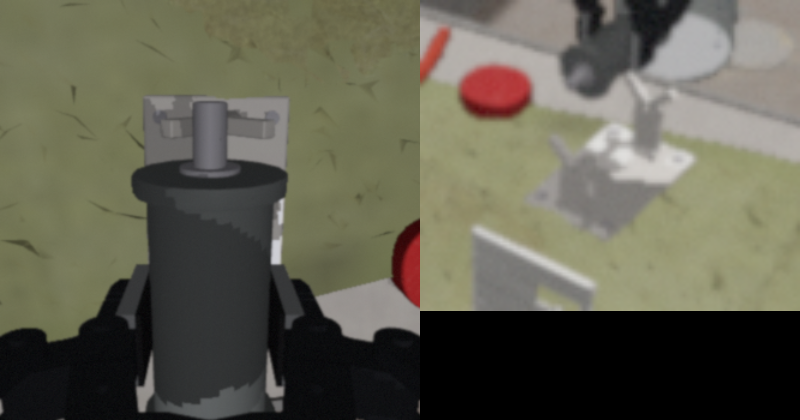

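Wrist view: plate back-edge corners at (232,120),(350,121), near upright's V spans columns 246–339 at rows 138–154, axle end at (285,125). The cradle lies ~+2.8 mm x, +2 mm y from my estimate → centre (0.5835, −0.029).

```bash
python3 - <<'E'
from h import *
r=Rd(-.158+np.pi/2)
go(*[([.5835,-.0285,z],r) for z in(.15,.11,.09,.078)])
E
```

```text
now [ 0.5805 -0.0259  0.1515] clock 18.57 F [-0.4  0.7 -1. ] w 0.0363
[[-0.009,0.013,0.006],[0.001,-0.000,0.002]]
[[-0.009,0.013,0.166],[0.001,-0.000,0.002]]
[[-0.009,0.013,0.246],[0.001,-0.000,0.002]]
[[-0.009,0.013,0.294],[0.001,-0.000,0.002]]
```

Call:
apply_moves(rows=[[[-0.01,0.015,0.04],[0,0,0.002]],[[-0.01,0.015,0.1],[0,0,0.002]],[[-0.01,0.015,0.15],[0,0,0.002]],[[-0.01,0.015,0.19],[0,0,0.002]],[[-0.01,0.015,0.19],[0,0,0.002]]])

```text
clock: 19.2
tcp_pos: [0.5824, -0.0297, 0.1016]
orientation: [-2.389, -2.038, 0.002]
contact_force: [-0.1, 0.4, -3.2]
grip_width: 0.0364
gripper_force: 61.1
```

Call:
apply_moves(rows=[[[0,0,0.02],[0,0,0]],[[0,0,0.04],[0,0,0]],[[0,0,0.06],[0,0,0]],[[0,0,0.06],[0,0,0]],[[0,0,0.06],[0,0,0]]])

```text
clock: 19.82
tcp_pos: [0.5832, -0.0296, 0.0879]
orientation: [2.39, 2.039, 0.0]
contact_force: [0.4, 0.6, -1.8]
grip_width: 0.0362
gripper_force: 61.1
```

```bash
python3 - <<'E'
from h import *
go();w=snap("wrist","w8")["frame"][:,:,::-1];s=snap("scene","s8")["frame"][:,:,::-1][150:240,260:370]
cv2.imwrite("pics/c8.png",np.hstack([cv2.resize(w[40:390,110:460],(420,420)),cv2.copyMakeBorder(cv2.resize(s,(380,311)),0,109,0,0,cv2.BORDER_CONSTANT)]))
E
```

```text
now [ 0.5832 -0.0296  0.0879] clock 19.82 F [ 0.4  0.6 -1.8] w 0.0362
```

View pics/c8.png

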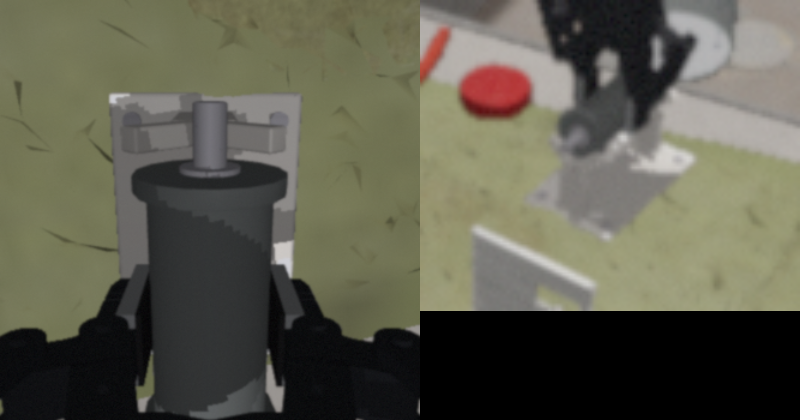

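Roller axis (col 210 in the crop) is within ~1.5 mm of the V centre (~205), flange clear of the upright. Lowering into contact.

Call:
apply_moves(rows=[[[0,-0.004,0.015],[0,0,0]],[[0,-0.004,0.03],[0,0,0]],[[0,-0.004,0.04],[0,0,0]],[[0,-0.004,0.048],[0,0,0]],[[0,-0.004,0.048],[0,0,0]]])

```text
clock: 20.55
tcp_pos: [0.5821, -0.0295, 0.0756]
orientation: [-2.39, -2.039, 0.0]
contact_force: [-0.1, -0.5, -2.0]
grip_width: 0.0361
gripper_force: 61.1
```

Call:
apply_moves(rows=[[[0,0,0.005],[0,0,0]],[[0,0,0.01],[0,0,0]],[[0,0,0.01],[0,0,0]],[[0,0,0.01],[0,0,0]]])

```text
clock: 21.05
tcp_pos: [0.5824, -0.0295, 0.0745]
orientation: [2.39, 2.038, 0.0]
contact_force: [-2.7, -0.1, 7.6]
grip_width: 0.0363
gripper_force: 62.4
```

Call:
apply_moves(rows=[[[0,-0.004,0],[0,0,0]],[[0,-0.004,0.004],[0,0,0]],[[0,-0.004,0.004],[0,0,0]]])

```text
clock: 21.42
tcp_pos: [0.5816, -0.0293, 0.0735]
orientation: [2.389, 2.038, 0.0]
contact_force: [-4.4, -0.0, 10.9]
grip_width: 0.036
gripper_force: 62.8
```

Call:
apply_moves(rows=[[[0,-0.005,0],[0,0,0]],[[0,-0.005,0],[0,0,0]],[[0,-0.005,0.003],[0,0,0]],[[0,-0.005,0.003],[0,0,0]]])

```text
clock: 21.92
tcp_pos: [0.5815, -0.0293, 0.0735]
orientation: [2.388, 2.037, 0.003]
contact_force: [-3.2, -1.9, 13.3]
grip_width: 0.0362
gripper_force: 62.9
```

Call:
apply_moves(rows=[[[0,0,0],[0,0,0]],[[0,0,0],[0,0,0]]], newtons=20)

```text
clock: 22.18
tcp_pos: [0.5815, -0.0293, 0.0735]
orientation: [2.388, 2.037, 0.003]
contact_force: [-2.7, -0.8, 14.0]
grip_width: 0.0361
gripper_force: 62.9
```

Call:
apply_moves(rows=[[[0,0,0],[0,0,0]],[[0,0,0],[0,0,0]],[[0,0,0],[0,0,0]],[[0,0,0],[0,0,0]]], jaw=0.6)

```text
clock: 22.68
tcp_pos: [0.5799, -0.0292, 0.0713]
orientation: [-2.39, -2.039, 0.0]
contact_force: [-0.2, 0.5, -0.0]
grip_width: 0.0686
gripper_force: 0.0
```

Call:
apply_moves(rows=[[[0,0,-0.05],[0,0,0]],[[0,0,-0.15],[0,0,0]],[[0,0,-0.3],[0,0,0]],[[0,0,-0.5],[0,0,0]],[[0,0,-0.7],[0,0,0]],[[0,0,-0.7],[0,0,0]]])

```text
clock: 23.42
tcp_pos: [0.5825, -0.0285, 0.2519]
orientation: [2.385, 2.035, 0.01]
contact_force: [-0.3, 0.3, -0.5]
grip_width: 0.0683
gripper_force: 0.0
```

```bash
python3 - <<'E'
from h import *
go();w=snap("wrist","w9")["frame"][:,:,::-1];S=snap("scene","s9")["frame"][:,:,::-1];t=snap("top","t9")["frame"][:,:,::-1]
a=np.hstack([cv2.resize(w[60:340,110:460],(400,320)),cv2.resize(S[155:235,270:370],(400,320))])
b=np.hstack([cv2.resize(S[205:305,215:340],(400,280)),cv2.resize(t[140:270,150:390],(400,280))])
cv2.imwrite("pics/c9.png",np.vstack([a,b]))
E
```

```text
now [ 0.5825 -0.0285  0.2519] clock 23.43 F [-0.3  0.3 -0.5] w 0.0683
```

View pics/c9.png

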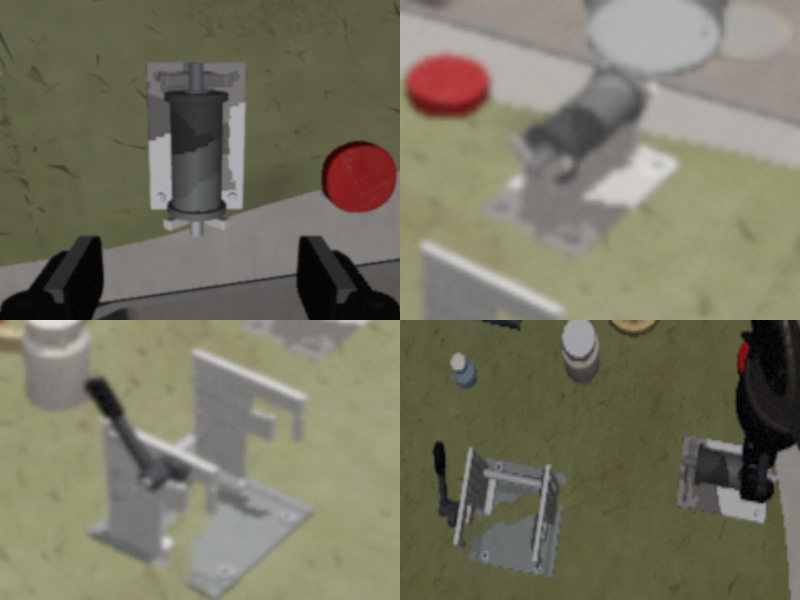

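The roller lies level in both V notches (axle ends at (196,65) and (196,230) of the wrist crop, centred). The lever is still fully open at (105,395)–(155,475), the bystanders have not moved and the gripper is clear.

```bash
python3 -c "
from bench import job;print(job.hand_in())"
```

```text
the job is handed in; nothing more can be done
None
```

The cam lever is fully open and was left open, the roller rests in the white V-cradle with both axle ends in the notches, and the vial, bottle and cap were not touched; I handed the job in at about 23 s on the robot clock.

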